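# Load the tape spool into the desk labelling machine

## Task

The labelling machine on the desk needs its tape: fold its stiff cover back by the orange bar until it stands upright, then pick up the tape spool by its red grip, lower it onto the upright drive spindle, turn it until the splines mesh and slide it fully home against the sprung seat. The seat would push the spool up again, so finish while still gripping the spool and pressing it down at the bottom of its travel, with the cover still upright. Leave the mug, the mouse and the jar where they are.

Things in the scene. Friction and masses are not known exactly. Their poses are not given: they have to be found in the camera images.
- machine: All sizes in mm. White labelling machine, 190 (x) x 180 (y) x 45 high, fixed. Origin: centre of its underside; y points to the cover's hinge side. Flat top (deck) 45 above the desk; the spindle stands on it at x 0, y -20. Cover: a hollow dome, 172 (x) x 155 (y) x 75 deep, grey sides, clear top.
- cover (a joint): Angle of the cover (rad): 0 closed on the deck, 1.57 upright, stop at 2.1. Starts ajar. The hinge is stiff (about 0.55 N m of friction, plus the weight of the 0.3 kg cover), and the cover stays where it is left.
- cover_hinge (a point): Point on the cover's hinge line, at mid-length: at x 0, y 85 of the machine and 45 above the desk. The hinge line runs along the machine's x axis. The frame turns with the cover; the cover opens by lifting its -y edge, up and over towards +y.
- cover_handle (a point): Middle of the cover's orange round bar, 10 thick, parallel to the hinge, 90 free between two stems. In the cover's frame (origin on the hinge) it lies at y -191, z 55: 36 out from the free edge's face. Grip it from above, fingers on either side, closing across it; it turns between the pads, so the tool can keep pointing down all the way to upright.
- spindle_tip (a point): Top centre of the drive spindle, 30 above the deck, z up. Steel pilot, 18 diameter (top 6 tapered to 10), with six brass splines 3.5 thick, reaching 20 out from the axis and 20 above the deck. One spline lies along this x axis, the others every 60 degrees. Its angle varies from run to run and is held by 0.6 N m of friction.
- seat (a joint): How far the blue sprung seat ring (68 outer, 45 inner diameter) around the spindle is pressed down (m): 0 free, its top 10 above the deck; 0.008 at the bottom stop, its top 2 above the deck. The spring pushes back with 4 N at the top and 8 N at the bottom, more than the spool weighs.
- spool: Yellow tape spool, 68 diameter, 36 high, about 0.16 kg (varies), standing on the desk, white top disc. Origin: centre of its underside, z up. On top a red grip wing, 44 long (along x), 12 thick (along y), 30 high: 66 overall. Unmeshed it rests on the splines, underside 20 above the deck; meshed it meets the seat at 10 and is home at 2.
- spool_grip (a point): Point on the spool's axis, 58 above its underside, in the wing: a TCP here has the fingertips 3 above the spool's top disc. Close the fingers along the spool's y axis.
- spool_bore (a point): Centre of the spool's underside. Bore 21 diameter, 32 deep; its lowest 12 has six slots about 6 wide, reaching over 20.5 out from the axis, one along the spool's x axis (under the wing), the others every 60 degrees: it meshes in any of six positions, within about 4 degrees.
- mug: Bystander: blue mug, 76 diameter, 85 high; origin: centre of its underside.
- mouse: Bystander: black computer mouse, about 100 x 60 x 33; origin: its underside.
- jar: Bystander: brown jar with a black cap, 54 diameter, 85 high; origin: centre of its underside.
Mind the look-alikes: they are no part of the job. There is more than one size of the spool; the job needs the middle-sized.

How it is judged (in metres and radians):
On the way, in this order (a step that is already met when the one before it is completed fails the run):
1. the cover stands upright, 79 to 103 degrees (value of joint cover between 1.38 and 1.8 rad), for 0.2 s.
2. the spool is lifted by the gripper, 30 mm or more off the desk (height (world z) of spool_bore above 0.03 m and contact force between spool and the fingers above 1 N), for 0.2 s.
3. the spool's splines are meshed with the spindle: on its axis, underside less than 15 mm above the deck (horizontal distance between spool_bore and spindle_tip below 0.004 m and z of spool_bore in the frame of machine below 0.06 m), for 0.1 s.
At the end, for the whole second after the job is handed in: The spool sits meshed on the spindle (within 4 mm of its axis, tilted less than 0.1 rad), its underside less than 5 mm above the deck and the seat pressed down more than 6 of its 8 mm, still held by the fingers (over 2 N) and at rest; the cover stands at 1.38 to 1.80 rad (all of step 1 and value of joint seat above 0.006 m and z of spool_bore in the frame of machine below 0.05 m and horizontal distance between spool_bore and spindle_tip below 0.004 m and angle between spool's own z axis and vertical below 0.1 rad and contact force between spool and the fingers above 2 N and linear speed of spool below 0.02 m/s); the arm keeps its last pose, push and grip.
It fails at once if the mug is moved more than 30 mm or tipped (distance of mug from where it was at the start of the episode above 0.03 m or angle between mug's own z axis and vertical above 0.4 rad).
It fails at once if the mouse is moved more than 30 mm (distance of mouse from where it was at the start of the episode above 0.03 m).
It fails at once if the jar is moved more than 30 mm or tipped (distance of jar from where it was at the start of the episode above 0.03 m or angle between jar's own z axis and vertical above 0.4 rad).
It also fails if it takes over 54 s, if anything falls off the work surface, if the arm or the gripper's body presses on something with over 40 N, if the wrist force passes 120 N, or if a joint passes its speed limit or range.

## Robot

A 7-joint arm with a two-finger parallel gripper is mounted at the origin on the work surface. World frame = base frame: x ahead of the robot, y to its left, z up, the work surface at z = 0. Lengths are in m, angles in degrees, forces in N, time in s.
With the tool pointing down it reaches from about 0.375 to 0.925 m from the base axis. Payload 3.1 kg.
Tool frame: the origin (TCP) lies between the finger pads, 19 mm behind the fingertips; this is the grasp point; z points along the fingers, y is the line along which they close (so a half turn about z gives the same grasp; the last joint's range is limited). The gripper opens to 85 mm and grips with 20 to 120 N. Pads are 22 mm wide; open, the fingers measure 114 mm over their backs; the gripper's body (76 mm by 85 mm) begins 54 mm behind the grasp point. The pads swing forward as they close: fully open they stand 13 mm farther back than shut.
Start: joints at [-80.604, 21.939, 2.515, 91.553, -1.026, 66.532, -2.859], TCP at [0.168, 0.628, 0.25] pointing down, gripper open.
Joint ranges: [-149.38, 149.38], [-23.57, 123.04], [-84.95, 90], [0, 143.3], [-89.99, 269.99], [3.08, 112.72], [-163.45, 163.45]. Speed limits (degrees/s): [159.86, 159.86, 180, 180, 180, 180, 180].

## Interface

Orientations are given as [roll, pitch, yaw] about the fixed x, y, z axes, in that order (R = Rz(yaw) Ry(pitch) Rx(roll)).
In Python, from bench import r gives the robot as it stands.
- The arm moves only by the shell command python3 -m crank 'ROWS' [OPENING] [FORCE]. ROWS is JSON, one flat list of numbers, 6 for each row, row after row: the shift along the tool's x, y, z in cm, then the turn, a rotation vector about the tool's x, y, z in degrees. A call has 1 to 5 rows; each row shifts and turns the commanded pose from where the row before left it, along the tool's axes as they then stand; what a row does not reach is not made up. A row lasts 1/8 s, in which the tool goes at most 62.5 mm and 10.7 degrees, less where a joint would pass 70% of its speed; a pose out of reach is approached as far as the arm can. A call with a gripper value outside its range is refused whole. OPENING is the opening, from -1 (shut) to 1 (fully open), set as the call begins (- or left out, the last holds). The fingers move at their own pace and stop on an object; FORCE is the grip in N (left out, the last holds). Time passes only in rows, so rows that do not move let the fingers close. It gives the time, the measured TCP pose, the force, the opening and the grip force at its end, in the units of the state.
- r.get_obs(): the state, without advancing time (a new reading comes with each control period).
- r.capture(name): name is "scene" or "top"; returns the picture (400x640x3 uint8, red, green, blue); there is no depth.
- r.get_calibration(name): a dict with "camera_matrix" (3x3 intrinsics, pixels), "dist" ([k1, k2, p1, p2, k3] as OpenCV has them; the pictures are not rectified), "T" (4x4, takes a point from camera to world coordinates). Camera axes: x right, y up, looking along -z (the intrinsics and any distortion apply to the point x, -y, -z); pixel columns grow to the right and rows downward; lengths in m; the calibration is good to about 2 mm. A picture is of the moment at which its call begins. get_calibration takes no time and is no camera call.
- r.close_job(): hands the job in; it is judged then, once.
The state is a dict: "clock": time; "q": joint angles; "qd": joint speeds; "joint_efforts": joint torques, N m; "position": TCP position; "tool_rot": TCP orientation; "contact_force": force on the tool from outside, world axes, zero at the start; "moment": the same for the moment, N m; "opening": opening from 0.0 (shut) to 1.0 (fully open); "grasp_force": force on a finger pad.
Only numpy, scipy, OpenCV 4.12 (cv2) and the standard library are available. Lean on these libraries where they do the work, as an engineer would, in place of code of your own. Each camera call takes 0.05 s, during which the arm holds its last target. There are 200 camera calls.

## Working session

There is one attempt and no reset: what is moved stays moved. The work goes in short steps, Python scripts to look and compute and a shell command to move; the robot and the scene stay as the last step left them, time stands still between calls to the robot, and variables do not carry over. Pictures are saved under pics/ and viewed, at most 10 in all, crops included, and the job is handed in when it is done.

```bash
mkdir -p pics; ls; python3 - <<'E'
from bench import r
import cv2
for n in("scene","top"):
    cv2.imwrite(f"pics/{n}0.png",r.capture(n)[:,:,::-1]); c=r.get_calibration(n); print(c)
o=r.get_obs();print(o)
E
```

```text
pics
{'camera_matrix': array([[471.51552544,   0.        , 319.79134657],
       [  0.        , 471.51552544, 202.49238759],
       [  0.        ,   0.        ,   1.        ]]), 'dist': array([-0.00935356,  0.        ,  0.        ,  0.        ,  0.        ]), 'T': array([[-0.85429685, -0.41352354,  0.31492091,  0.9011987 ],
       [ 0.5197671 , -0.68471394,  0.51089038,  0.40098732],
       [ 0.00436554,  0.60013757,  0.79988489,  0.82085448],
       [ 0.        ,  0.        ,  0.        ,  1.        ]])}
{'camera_matrix': array([[518.49873501,   0.        , 324.64020581],
       [  0.        , 518.49873501, 201.21030375],
       [  0.        ,   0.        ,   1.        ]]), 'dist': array([-0.16322384,  0.        ,  0.        ,  0.        ,  0.        ]), 'T': array([[-0.02581283,  0.99501152, -0.09636274,  0.51678377],
       [-0.99959215, -0.02686866, -0.00967522, -0.06486892],
       [-0.0122161 ,  0.09607369,  0.99529926,  1.23388757],
       [ 0.        ,  0.        ,  0.        ,  1.        ]])}
{'clock': 0.1, 'q': array([-80.60482141,  21.98996853,   2.51202849,  91.6422191 ,
        -1.02540242,  66.5344311 ,  -2.85890265]), 'qd': array([ 0.02097245, -0.13116487,  0.01929903, -0.22998223,  0.04993018,
       -0.06591504, -0.0223443 ]), 'joint_efforts': array([ 2.32129823e-03, -4.34725356e+01,  1.02941796e+00, -2.50451857e+01,
        1.10096612e-02,  5.44084789e-03, -1.20872929e-05]), 'position': array([0.16800514, 0.62703687, 0.24866512]), 'tool_rot': array([-1.79856093e+02,  7.98004576e-03,  1.65005727e+02]), 'contact_force': array([ 0.37781232,  0.03645513, -0.36764388]), 'moment': array([ 0.01153918,  0.02580306, -0.00068017]), 'grasp_force': 0.0, 'opening': 1.0001349138831859}
```

View pics/scene0.png

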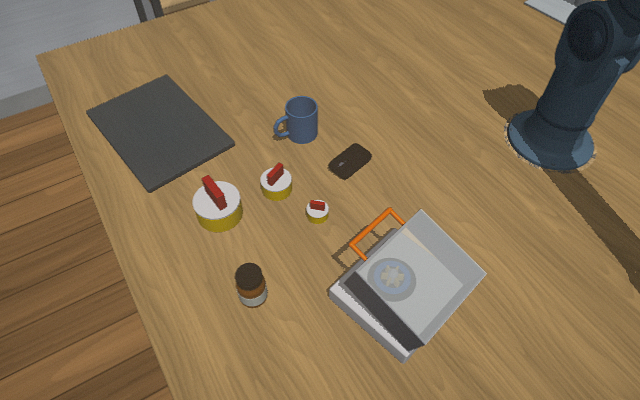

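View pics/top0.png

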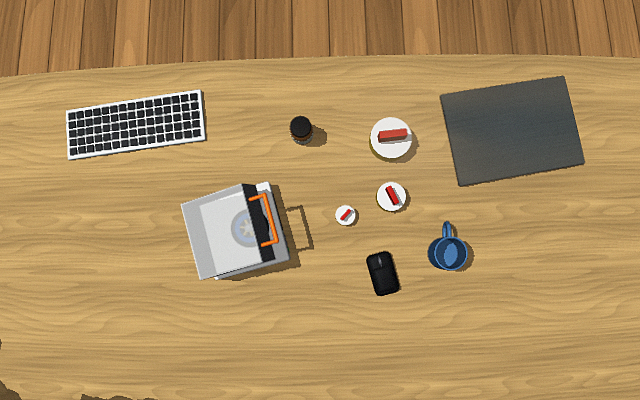

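The spool candidates in the top view are large (390,137), medium (392,196) and small (345,215). The medium one at (392,196) fits "middle-sized". I'll measure and confirm with a crop.

```bash
cat > h.py <<'E'
import numpy as np,cv2
from bench import r
C={n:r.get_calibration(n) for n in("scene","top")}
def ray(n,p):
    c=C[n];u=cv2.undistortPoints(np.array([[p]],float),c["camera_matrix"],c["dist"])[0,0]
    return c["T"][:3,3],c["T"][:3,:3]@np.array([u[0],-u[1],-1.])
def plane(n,p,z):
    o,d=ray(n,p);return o+d*(z-o[2])/d[2]
def tri(a,b):
    (o1,d1),(o2,d2)=ray("scene",a),ray("top",b)
    s=np.linalg.lstsq(np.c_[d1,-d2],o2-o1,rcond=None)[0]
    p,q=o1+d1*s[0],o2+d2*s[1];return (p+q)/2,np.linalg.norm(p-q)
def blobs(im,lo,hi,amin=15):
    m=cv2.inRange(cv2.cvtColor(im,cv2.COLOR_RGB2HSV),np.array(lo),np.array(hi))
    k,l,s,c=cv2.connectedComponentsWithStats(m)
    return [(s[i],c[i],l==i) for i in range(1,k) if s[i,4]>=amin]
E
python3 - <<'E'
from h import *
im=cv2.cvtColor(cv2.imread("pics/top0.png"),cv2.COLOR_BGR2RGB)
sc=cv2.cvtColor(cv2.imread("pics/scene0.png"),cv2.COLOR_BGR2RGB)
for n,I in(("top",im),("scene",sc)):
    for nm,lo,hi in(("red",(0,150,90),(6,255,255)),("or",(9,180,140),(16,255,255)),("yel",(22,200,100),(32,255,255)),("blue",(95,30,80),(115,255,255))):
        for s,c,m in blobs(I,lo,hi):
            pts=np.argwhere(m)[:,::-1].astype(np.float32);q=cv2.minAreaRect(pts)
            print(n,nm,s.tolist(),c.round(1),"rect",np.round(q[0],1),np.round(q[1],1),round(q[2],1))
for n,I,(x0,x1,y0,y1) in(("top",im,(370,415,175,218)),):
    g=I[y0:y1,x0:x1]; hsv=cv2.cvtColor(g,cv2.COLOR_RGB2HSV)
    m=((hsv[...,1]<40)&(hsv[...,2]>180)).astype(np.uint8)
    cn=max(cv2.findContours(m,0,2)[0],key=len);h=cv2.convexHull(cn)
    e=cv2.fitEllipse(h);print(e); print("spool",plane(n,(e[0][0]+x0,e[0][1]+y0),.036))
cv2.imwrite("pics/crop0.png",cv2.resize(im[100:300,175:425],None,fx=3,fy=3,interpolation=cv2.INTER_CUBIC)[:,:,::-1])
E
```

```text
top red [379, 129, 28, 10, 184] [392.5 133.2] rect [392.3 133.1] [ 6.8 27.5] 83.4
top red [387, 186, 12, 18, 92] [392.3 194.6] rect [392.3 194.6] [18.3  4.5] 63.4
top red [340, 209, 11, 11, 41] [345.2 214.3] rect [345.3 214.3] [ 3.  12.7] 41.2
top or [248, 193, 30, 54, 264] [266.6 218.8] rect [263.1 219.5] [51.2 18.2] 74.5
top blue [235, 214, 20, 28, 181] [242.  229.2] rect [242.9 229. ] [28.1 16.2] 76.0
top blue [434, 221, 34, 49, 761] [447.6 249.6] rect [447.2 248.5] [45.1 33.4] 52.7
scene red [267, 163, 16, 23, 175] [274.9 173.1] rect [275.2 173.4] [10.2 23. ] 41.2
scene red [202, 175, 24, 35, 293] [214.7 191. ] rect [215.2 191.1] [36.7 10.6] 59.3
scene red [310, 200, 15, 11, 104] [317.  204.7] rect [316.7 204.8] [14.1  8.2] 9.5
scene or [349, 207, 56, 54, 427] [371.9 230.1] rect [376.2 233.1] [23.6 55.9] 46.5
scene yel [265, 187, 26, 14, 153] [278.5 194.5] rect [278.  194.2] [11.5 24.9] 82.6
scene yel [202, 213, 35, 19, 251] [219.1 224.2] rect [219.1 223.7] [15.5 32.9] 78.7
scene yel [308, 214, 20, 10, 85] [317.8 219.5] rect [317.7 218.8] [ 8.6 19.1] 87.0
scene blue [615, 57, 15, 19, 116] [621.6  64. ] rect [623.   65.6] [16.5 13.5] 78.7
scene blue [274, 96, 43, 48, 1346] [299.6 119.8] rect [295.  119.5] [47. 42.] 90.0
scene blue [509, 123, 32, 42, 406] [521.8 144.5] rect [521.8 145.9] [50.8 11.3] 52.7
scene blue [571, 130, 23, 37, 510] [582.6 149.3] rect [583. 149.] [22.6 31.1] 45.0
scene blue [374, 261, 36, 33, 468] [392.1 277.8] rect [391.5 277. ] [32. 35.] 90.0
((20.947559356689453, 20.943458557128906), (28.490493774414062, 28.735055923461914), 157.0010986328125)
spool [ 0.64090107 -0.20773658  0.036     ]
```

View pics/crop0.png

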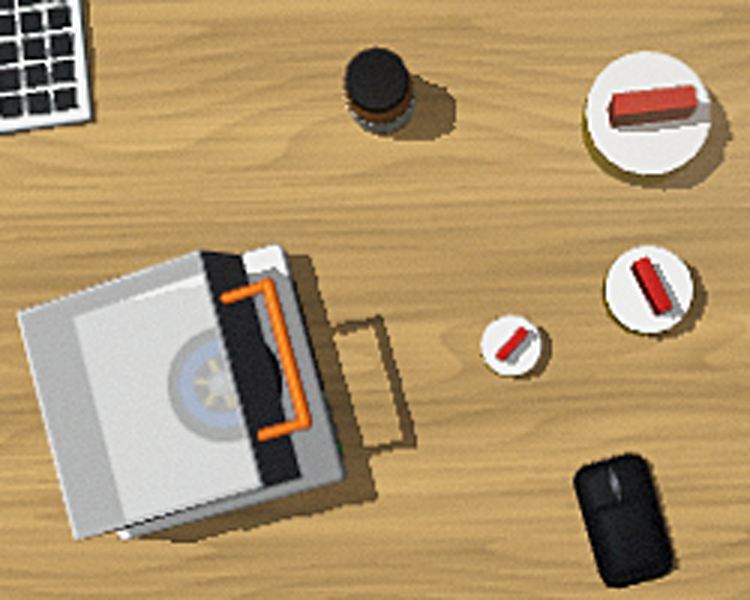

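The crop shows the medium spool at top (392,196), about 66 mm wide, wing tilted, with the small one at (345,215) and the large at (390,137). The bar runs from top (264,194) to (276,242), matching scene (351,244) to (391,209). The seat ring is centred near top (247,228), scene (392,278).

```bash
python3 - <<'E'
from h import *
a,ea=tri((351,244),(264,194.3));b,eb=tri((391,209),(276,242.3))
print("bar",a,ea,b,eb,np.linalg.norm(a-b)); d=(a-b)[:2]; th=np.arctan2(d[1],d[0]);print("x-axis yaw",np.degrees(th))
mid=(a+b)/2
s1=plane("scene",(392,277.8),.055);s2=plane("top",(247.3,228.5),.055);print("seat",s1,s2)
s=(s1+s2)/2
for t in(th,th+np.pi):
    yd=np.array([-np.sin(t),np.cos(t)]); h=s[:2]+.105*yd
    v=mid[:2]-h; print("hinge",h,"yd",yd,"rel",v@yd,"perp",v@[yd[1],-yd[0]],"z",mid[2]-.045, "mid",mid,"ang",np.degrees(np.arctan2(55,-191)-np.arctan2(mid[2]-.045,v@yd)))
# machine edges: front bottom corners check
for p in((270,182),(290,259)): print(plane("top",p,.045))
# wing: top-face angle
im=cv2.cvtColor(cv2.imread("pics/top0.png"),cv2.COLOR_BGR2RGB)
for s_,c,m in blobs(im,(0,150,60),(8,255,255)):
    if 380<c[0]<400 and c[1]>170:
        P=np.array([plane("top",p[::-1],.066)[:2] for p in np.argwhere(m)]);P0=P.mean(0)
        w=np.linalg.svd(P-P0)[2][0];print("wing",P0,np.degrees(np.arctan2(w[1],w[0])))
for n,p,z in(("mug",(447,252),.085),("mouse",(382,273),.03),("jar",(301,127),.085),("big",(390,138),.05),("small",(345,215),.02)):print(n,plane("top",p,z))
E
```

```text
bar [0.63889971 0.07364771 0.15167316] 0.001911640650060501 [0.53783817 0.04979662 0.15078631] 0.0007822358855935378 0.1038416846105809
x-axis yaw 13.279138281978208
seat [0.5762995  0.12561539 0.055     ] [0.57303104 0.12498699 0.055     ]
hinge [0.55054726 0.22749376] yd [-0.22969538  0.97326257] rel -0.17002675741750162 perp -0.001266539222271254 z 0.1062297369561346 mid [0.58836894 0.06172217 0.15122974] ang 15.932235162264504
hinge [0.59878329 0.02310862] yd [ 0.22969538 -0.97326257] rel -0.03997324258249838 perp 0.0012665392222712159 z 0.1062297369561346 mid [0.58836894 0.06172217 0.15122974] ang 53.31497269294607
[0.68006765 0.07225079 0.045     ]
[0.5012713  0.02932872 0.045     ]
wing [ 0.64073807 -0.20678536] -154.67826958753284
mug [ 0.50728027 -0.32270169  0.085     ]
mouse [ 0.4631572  -0.18137165  0.03      ]
jar [ 0.79844374 -0.00448117  0.085     ]
big [ 0.77519128 -0.20940478  0.05      ]
small [ 0.60053127 -0.09997857  0.02      ]
```

```bash
cat >> h.py <<'E'
from scipy.spatial.transform import Rotation as Ro
def go(p,yaw=None):
    o=r.get_obs();R=Ro.from_euler("xyz",o["tool_rot"],degrees=True)
    d=R.inv().apply(np.array(p)-o["position"])*100
    print("shift cm",d.round(2),"n",round(np.linalg.norm(d)/6.25,1),end=" ")
    if yaw is not None: print("turn",(R.inv()*Ro.from_euler("xyz",[180,0,yaw],degrees=True)).as_rotvec(degrees=True).round(2),end=" ")
    print("t",o["clock"],"pos",o["position"].round(4),"rot",o["tool_rot"].round(2),"F",o["contact_force"].round(1),"op",round(o["opening"],3),"g",round(o["grasp_force"],1))
E
python3 -m crank '[0,0,-0.3,0,0,-9.5, 0,0,-0.3,0,0,-9.5, 0,0,-0.3,0,0,-9.5]' -0.45 60
python3 -c "
from h import *
go([.5884,.0617,.26],-166.6)"
```

```text
clock: 0.48
position: [0.1681, 0.6273, 0.2582]
tool_rot: [-179.9, -0.0, -166.2]
contact_force: [0.9, -0.1, 0.3]
opening: 0.379
grasp_force: 0.0
shift cm [-27.31 -64.96  -0.1 ] n 11.3 turn [-0.09 -0.04  0.42] t 0.475 pos [0.1681 0.6273 0.2582] rot [-1.7991e+02 -4.0000e-02 -1.6618e+02] F [ 0.9 -0.1  0.3] op 0.379 g 0.0
```

```bash

python3 -m crank '[-1.82,-4.33,0,0,0,0, -1.82,-4.33,0,0,0,0, -1.82,-4.33,0,0,0,0, -1.82,-4.33,0,0,0,0, -1.82,-4.33,0,0,0,0]' >/dev/null
python3 -m crank '[-1.82,-4.33,0,0,0,0, -1.82,-4.33,0,0,0,0, -1.82,-4.33,0,0,0,0, -1.82,-4.33,0,0,0,0, -1.82,-4.33,0,0,0,0]' >/dev/null
python3 -m crank '[-1.82,-4.33,0,0,0,0, -1.82,-4.33,0,0,0,0, -1.82,-4.33,0,0,0,0, -1.82,-4.33,0,0,0,0, -1.82,-4.33,0,0,0,0]' >/dev/null
python3 -m crank '[0,0,0,0,0,0, 0,0,0,0,0,0]' >/dev/null
python3 -c "
from h import *
go([.5884,.0617,.205],-166.6)"
```

```text
shift cm [-0.4   0.03  5.33] n 0.9 turn [ 0.05 -0.09  0.09] t 2.6 pos [0.5847 0.0605 0.2583] rot [ 1.7995e+02 -9.0000e-02 -1.6651e+02] F [-0.   0.4  0.2] op 0.277 g 0.0
```

```bash

python3 -m crank '[-0.4,0,3,0,0,0, 0,0,3,0,0,0, 0,0,2.5,0,0,0, 0,0,2.2,0,0,0, 0,0,0,0,0,0]'
python3 -m crank '[0,0,0,0,0,0, 0,0,0,0,0,0]' -1 60 
python3 -c "
from h import *
cv2.imwrite('pics/s1.png',cv2.resize(r.capture('scene')[140:360,280:520],None,fx=2.5,fy=2.5)[:,:,::-1])
go([.5884,.0617,.151],-166.6)"
```

```text
clock: 3.22
position: [0.5864, 0.0631, 0.1497]
tool_rot: [179.9, -0.3, -166.3]
contact_force: [-0.4, -0.3, 0.6]
opening: 0.273
grasp_force: 0.0
clock: 3.48
position: [0.5889, 0.0613, 0.1525]
tool_rot: [180.0, -0.0, -166.4]
contact_force: [-1.7, 0.1, -0.9]
opening: 0.091
grasp_force: 58.4
shift cm [0.04 0.05 0.15] n 0.0 turn [ 0.03 -0.01  0.14] t 3.525 pos [0.5889 0.0613 0.1525] rot [ 1.7997e+02 -1.0000e-02 -1.6646e+02] F [-2.4  0.1 -1.4] op 0.091 g 58.5
```

View pics/s1.png

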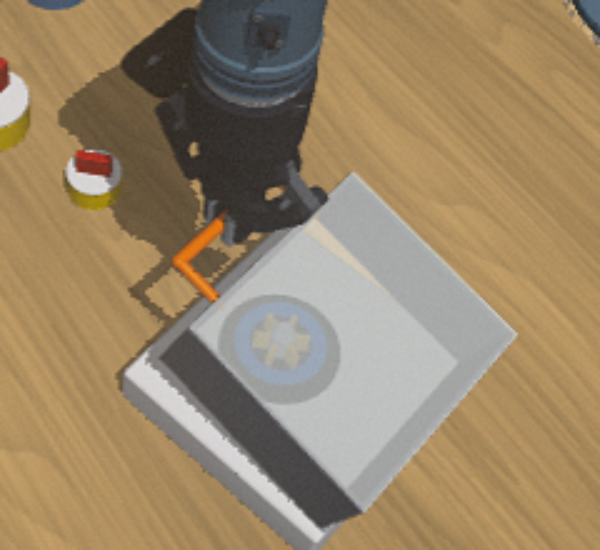

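The gripper has closed on the orange bar, with the opening stopped at 0.09 and 58 N on the pads. The scene crop shows the bar between the fingers at crop (225,225). Next is the arc.

```bash
python3 -c "
from h import *
p=r.get_obs()['position'];yd=np.array([-.2315,.973]);h=np.array([.5505,.2275])
v=np.array([(p[:2]-h)@yd,p[2]-.045]);print(v,np.hypot(*v),np.degrees(np.arctan2(v[1],v[0])))
ph=np.radians(np.linspace(np.degrees(np.arctan2(v[1],v[0])),72,16));P=.1988*np.c_[np.cos(ph),np.sin(ph)]
print((np.diff(P,axis=0)*[100,-100]).round(2))"
```

```text
[-0.17060566  0.10752628] 0.2016635635173745 147.77832344836565
[[ 1.   -1.44]
 [ 1.12 -1.35]
 [ 1.24 -1.24]
 [ 1.34 -1.13]
 [ 1.43 -1.01]
 [ 1.52 -0.88]
 [ 1.59 -0.74]
 [ 1.65 -0.6 ]
 [ 1.69 -0.45]
 [ 1.73 -0.3 ]
 [ 1.75 -0.14]
 [ 1.75  0.01]
 [ 1.74  0.16]
 [ 1.72  0.32]
 [ 1.69  0.47]]
```

```bash

python3 -m crank '[0,1,-1.44,0,0,0, 0,1.12,-1.35,0,0,0, 0,1.24,-1.24,0,0,0, 0,1.34,-1.13,0,0,0, 0,1.43,-1.01,0,0,0]' -1 60
python3 -c "
from h import *
p=r.get_obs()['position'];yd=np.array([-.2315,.973]);h=np.array([.5505,.2275])
v=np.array([(p[:2]-h)@yd,p[2]-.045]);print(v,np.hypot(*v),np.degrees(np.arctan2(v[1],v[0])))"
```

```text
clock: 4.15
position: [0.5741, 0.1199, 0.2145]
tool_rot: [-179.9, -0.1, -166.5]
contact_force: [-2.6, -6.2, -0.6]
opening: 0.095
grasp_force: 58.4
[-0.11015136  0.16948096] 0.20213143827244354 123.02119183932714
```

```bash

python3 -m crank '[0,1.52,-0.88,0,0,0, 0,1.59,-0.74,0,0,0, 0,1.65,-0.6,0,0,0, 0,1.69,-0.45,0,0,0, 0,1.73,-0.3,0,0,0]'
python3 -m crank '[0,1.75,-0.14,0,0,0, 0,1.75,0,0,0,0, 0,1.74,0.16,0,0,0, 0,1.72,0.32,0,0,0, 0,1.69,0.47,0,0,0]'
python3 -m crank '[0,0,0,0,0,0, 0,0,0,0,0,0]'
python3 -c "
from h import *
p=r.get_obs()['position'];yd=np.array([-.2315,.973]);h=np.array([.5505,.2275])
v=np.array([(p[:2]-h)@yd,p[2]-.045]);print(v,np.hypot(*v),np.degrees(np.arctan2(v[1],v[0])))
for n in('scene','top'): cv2.imwrite(f'pics/{n}2.png',r.capture(n)[:,:,::-1])"
```

```text
clock: 4.78
position: [0.5545, 0.1982, 0.2458]
tool_rot: [-179.9, -0.3, -166.6]
contact_force: [-5.6, -6.4, 5.4]
opening: 0.089
grasp_force: 58.5
clock: 5.4
position: [0.5327, 0.2859, 0.2377]
tool_rot: [179.9, -0.3, -166.4]
contact_force: [-7.5, -4.2, 4.8]
opening: 0.093
grasp_force: 59.1
clock: 5.65
position: [0.5317, 0.2896, 0.2368]
tool_rot: [179.6, -0.2, -166.3]
contact_force: [-6.6, 1.5, 1.2]
opening: 0.09
grasp_force: 59.0
[0.06479739 0.19180939] 0.2024587500811188 71.33391124767043
```

View pics/scene2.png

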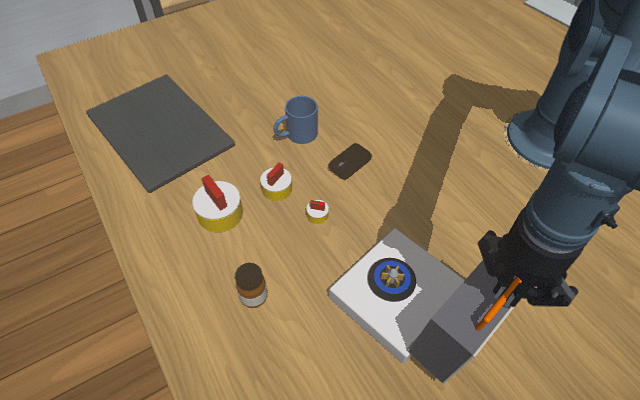

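The cover stands upright, with the spindle and splines visible at scene (392,278). I'll release, retreat and head to the spool.

```bash

python3 -m crank '[0,0,0,0,0,0, 0,0,0,0,0,0, 0,0,0,0,0,0]' -0.45
python3 -m crank '[0,0,-2,0,0,0, 0,0,-3,0,0,0, 0,0,-3,0,0,4, 0,0,0,0,0,0]' 
python3 -c "
from h import *
for n in('scene','top'): cv2.imwrite(f'pics/{n}3.png',r.capture(n)[:,:,::-1])
go([.641,-.2075,.30],-154.7)"
```

```text
clock: 6.12
position: [0.5364, 0.2848, 0.2363]
tool_rot: [179.9, 0.1, -166.5]
contact_force: [0.4, -0.0, 0.0]
opening: 0.275
grasp_force: 0.0
clock: 6.62
position: [0.5378, 0.2849, 0.319]
tool_rot: [179.8, 0.4, -170.5]
contact_force: [0.3, -0.5, -0.5]
opening: 0.278
grasp_force: 0.0
shift cm [ -2.26 -50.22   1.51] n 8.0 turn [  0.02   0.03 -15.8 ] t 6.725 pos [0.5358 0.2841 0.3153] rot [ 1.7998e+02  2.0000e-02 -1.7050e+02] F [-0.2  0.3  0.3] op 0.276 g 0.0
```

```bash

python3 -m crank '[-0.2,-4.57,0,0,0,0, -0.2,-4.57,0,0,0,0, -0.2,-4.57,0,0,0,0, -0.2,-4.57,0,0,0,0, -0.2,-4.57,0,0,0,0]' 0 >/dev/null
python3 -m crank '[-0.2,-4.57,0,0,0,0, -0.2,-4.57,0,0,0,0, -0.2,-4.57,0,0,0,0, -0.2,-4.57,0,0,0,0, -0.2,-4.57,0,0,0,0]' >/dev/null
python3 -m crank '[-0.2,-4.57,0.2,0,0,0, 0,0,0.5,0,0,-7.9, 0,0,0.5,0,0,-7.9, 0,0,0,0,0,0]' 
python3 - <<'E'
from h import *
a=r.capture('top'); cv2.imwrite('pics/top4.png',a[:,:,::-1]); b=r.capture('scene'); cv2.imwrite('pics/scene4.png',b[:,:,::-1])
go([.641,-.2075,.20],-154.7)
A=cv2.resize(a[195:265,205:305],None,fx=7,fy=7,interpolation=cv2.INTER_CUBIC)
cv2.imwrite('pics/c4.png',A[:,:,::-1])
for n,I,w in(('top',a,(205,305,195,265)),('scene',b,(340,450,240,320))):
    for s,c,m in blobs(I,(100,120,60),(125,255,255),40):
        if w[0]<c[0]<w[1] and w[2]<c[1]<w[3]:
            h=cv2.convexHull(np.argwhere(m)[:,::-1].astype(np.float32)); e=cv2.fitEllipse(h)
            print(n,'seat',e,plane(n,e[0],.055))
    for s,c,m in blobs(I,(12,60,60),(32,255,255),4):
        if w[0]<c[0]<w[1] and w[2]<c[1]<w[3] and s[4]<1000: print(n,'brass',s.tolist(),c.round(1),plane(n,c,.063).round(4))
E
```

```text
clock: 8.48
position: [0.6392, -0.2077, 0.3008]
tool_rot: [179.8, -0.2, -154.8]
contact_force: [0.6, 0.0, -0.3]
opening: 0.502
grasp_force: 0.0
shift cm [-0.13 -0.05 10.21] n 1.6 turn [ 0.07 -0.08 -0.11] t 8.575 pos [ 0.6399 -0.2077  0.3021] rot [ 1.7993e+02 -9.0000e-02 -1.5481e+02] F [-0.5 -0.1 -0.7] op 0.499 g 0.0
top seat ((248.75625610351562, 227.4651336669922), (29.67054557800293, 30.066198348999023), 18.877517700195312) [0.57531822 0.12159464 0.055     ]
top brass [244, 219, 4, 5, 14] [245.4 221.4] [0.589  0.1279 0.063 ]
top brass [250, 219, 5, 6, 18] [251.8 221.8] [0.5877 0.1131 0.063 ]
top brass [240, 226, 5, 3, 12] [242.1 226.8] [0.5769 0.1356 0.063 ]
top brass [252, 227, 6, 3, 13] [255.  227.8] [0.5739 0.1061 0.063 ]
top brass [243, 231, 4, 5, 14] [244.4 232.6] [0.5634 0.1306 0.063 ]
top brass [249, 231, 4, 5, 15] [250.8 233.1] [0.5621 0.1158 0.063 ]
scene seat ((391.8935241699219, 276.9427490234375), (32.34956741333008, 37.31929016113281), 107.81066131591797) [0.57542429 0.12411084 0.055     ]
scene brass [381, 265, 10, 15, 75] [385.2 272.8] [0.5842 0.114  0.063 ]
scene brass [395, 266, 4, 5, 12] [396.9 267.8] [0.5599 0.1168 0.063 ]
scene brass [394, 273, 10, 14, 89] [398.6 279.1] [0.5712 0.1367 0.063 ]
scene brass [386, 277, 6, 9, 30] [388.2 281.3] [0.5897 0.1306 0.063 ]
```

View pics/c4.png

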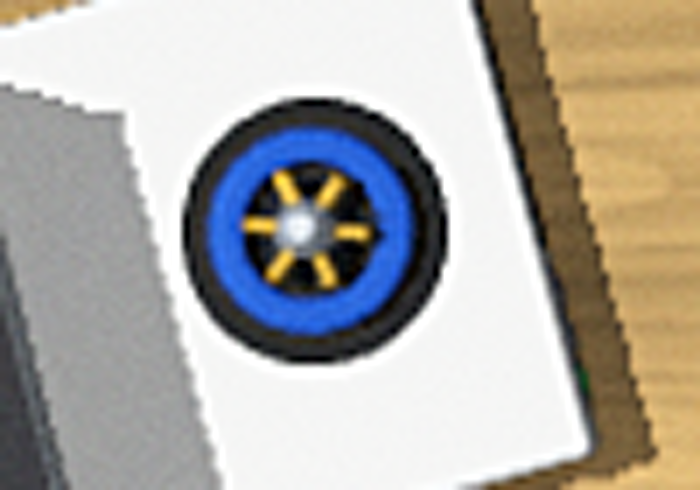

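Splines lie at 24.2° (mod 60) with the centre near (0.5755, 0.1228). I'm descending on the medium spool's wing.

```bash

python3 -m crank '[-0.13,-0.05,5,0,0,0, 0,0,5,0,0,0, 0,0,5,0,0,0, 0,0,4,0,0,0, 0,0,3,0,0,0]' >/dev/null
python3 -m crank '[0,0,2.4,0,0,0, 0,0,0,0,0,0, 0,0,0,0,0,0]' 
python3 -c "
from h import *
go([.641,-.2073,.058],-154.7)"
```

```text
clock: 9.57
position: [0.6428, -0.2083, 0.0606]
tool_rot: [-179.9, 0.1, -154.7]
contact_force: [-0.8, -0.1, 0.6]
opening: 0.5
grasp_force: 0.0
shift cm [0.12 0.17 0.26] n 0.1 turn [-0.1   0.1  -0.01] t 9.575 pos [ 0.6428 -0.2083  0.0606] rot [-1.7990e+02  1.0000e-01 -1.5471e+02] F [-0.8 -0.1  0.6] op 0.5 g 0.0
```

```bash

python3 -m crank '[0.12,0.15,0.2,0,0,0, 0,0,0,0,0,0]' >/dev/null
python3 -m crank '[0,0,0,0,0,0, 0,0,0,0,0,0, 0,0,0,0,0,0, 0,0,0,0,0,0]' -1 70
python3 -m crank '[0,0,-1.5,0,0,0, 0,0,-3,0,0,0, 0,0,-5,0,0,0, 0,0,-4,0,0,0, 0,0,0,0,0,0]'
python3 -m crank '[0,0,0,0,0,0]'
python3 -c "
from h import *
go([.5755,.1228,.20],-155.8)"
```

```text
clock: 10.32
position: [0.6404, -0.2071, 0.0578]
tool_rot: [-180.0, 0.0, -154.7]
contact_force: [0.1, -0.2, 3.2]
opening: 0.127
grasp_force: 69.8
clock: 10.95
position: [0.6426, -0.2085, 0.1976]
tool_rot: [-179.7, 0.4, -154.7]
contact_force: [-0.0, -0.1, -2.6]
opening: 0.124
grasp_force: 69.3
clock: 11.08
position: [0.6391, -0.2065, 0.1915]
tool_rot: [179.9, -0.1, -154.7]
contact_force: [-0.1, -0.2, -1.8]
opening: 0.121
grasp_force: 69.3
shift cm [-8.33 32.49 -0.81] n 5.4 turn [ 0.08 -0.07  1.1 ] t 11.075 pos [ 0.6391 -0.2065  0.1915] rot [ 1.7992e+02 -7.0000e-02 -1.5470e+02] F [-0.1 -0.2 -1.8] op 0.121 g 69.3
```

```bash

python3 -m crank '[-1.04,4.06,0,0,0,0, -1.04,4.06,0,0,0,0, -1.04,4.06,0,0,0,0, -1.04,4.06,0,0,0,0, -1.04,4.06,0,0,0,0]' >/dev/null
python3 -m crank '[-1.04,4.06,0,0,0,1.1, -1.04,4.06,0,0,0,0, -1.04,4.06,0,0,0,0, 0,0,0,0,0,0, 0,0,0,0,0,0]' >/dev/null
python3 - <<'E'
from h import *
go([.5755,.1228,.15],-155.8)
a=r.capture('top');b=r.capture('scene')
c=[cv2.resize(b[140:330,310:500],(590,590)),]
cv2.imwrite('pics/c5.png',c[0][:,:,::-1]);cv2.imwrite('pics/t5.png',a[:,:,::-1]);cv2.imwrite('pics/s5.png',b[:,:,::-1])
for s,cc,m in blobs(b,(20,150,60),(34,255,255),40): print(s.tolist(),cc)
E
```

```text
shift cm [0.05 0.14 4.05] n 0.6 turn [-0.03 -0.22  0.03] t 12.325 pos [0.5767 0.1218 0.1905] rot [-179.97   -0.22 -155.77] F [ 0.2 -0.9 -2.6] op 0.126 g 69.3
[196, 203, 47, 29, 556] [221.78417266 221.49820144]
[307, 214, 21, 10, 118] [317.11864407 219.21186441]
[378, 247, 39, 25, 339] [394.64011799 263.37758112]
```

View pics/c5.png

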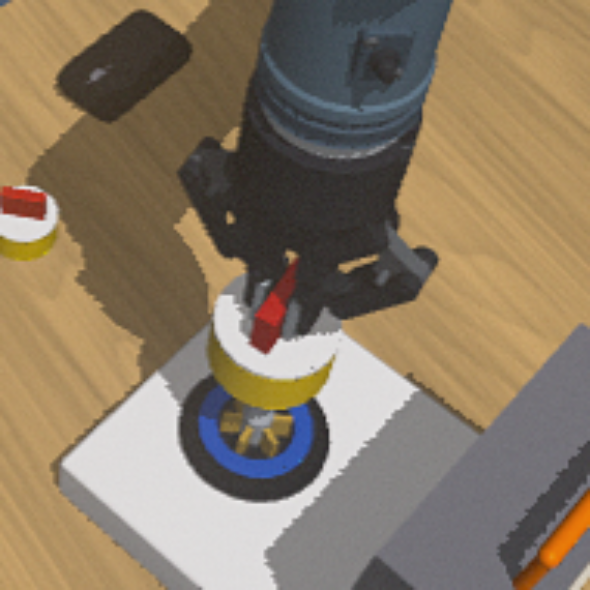

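The spool hangs in the gripper over the spindle at crop (270,345). I'll check its lateral offset against the spindle in the scene view.

```bash

python3 - <<'E'
from h import *
b=cv2.cvtColor(cv2.imread('pics/s5.png'),cv2.COLOR_BGR2RGB)
p=r.get_obs()['position'];T=np.linalg.inv(C['scene']['T'])
def proj(P):
    q=(T[:3,:3]@np.array(P).T).T+T[:3,3]; q=q*[1,-1,-1]
    return cv2.projectPoints(q,np.zeros(3),np.zeros(3),C['scene']['camera_matrix'],C['scene']['dist'])[0][:,0]
t=np.linspace(0,2*np.pi,90)
z=p[2]-.058
ring=lambda z:np.c_[p[0]+.034*np.cos(t),p[1]+.034*np.sin(t),0*t+z]
Q=np.r_[proj(ring(z)),proj(ring(z+.036))];print("expected x",Q[:,0].min(),Q[:,0].max(),"bottom",Q[:,1].max())
h=cv2.cvtColor(b,cv2.COLOR_RGB2HSV)
m=cv2.inRange(h,(20,150,60),(34,255,255))[235:285,370:425];ys,xs=np.nonzero(m);print("seen",xs.min()+370-.5,xs.max()+370+.5,ys.max()+235+.5)
print("px/mm",proj([[*p]]),proj([[p[0]+.00854,p[1]-.0052,p[2]]]))
print("seat exp",proj([[.5755,.1228,.055]]))
E
```

```text
expected x 375.2248124526698 419.38639946379817 bottom 271.6756257927358
seen 377.5 416.5 282.5
px/mm [[400.25142681 235.07397527]] [[393.96518305 235.05847167]]
seat exp [[391.4295208  276.41088976]]
```

```bash

python3 -m crank '[0.05,0.14,2,0,0,0, 0,0,2,0,0,0, 0,0,0,0,0,0, 0,0,0,0,0,0, 0,0,0,0,0,0]' >/dev/null
python3 -c "
from h import *
go([.5755,.1228,.135],-155.8)"
python3 -m crank '[0,0,0.6,0,0,0, 0,0,0.6,0,0,0, 0,0,0.5,0,0,0, 0,0,0.5,0,0,0, 0,0,0,0,0,0]'
python3 -c "
from h import *
go([.5755,.1228,.123],-155.8)"
```

```text
shift cm [0.24 0.02 1.81] n 0.3 turn [-0.02  0.1  -0.01] t 13.05 pos [0.5777 0.1236 0.1531] rot [-1.7998e+02  1.0000e-01 -1.5581e+02] F [ 0.1 -0.1 -1.2] op 0.124 g 69.2
clock: 13.68
position: [0.5764, 0.1235, 0.1295]
tool_rot: [180.0, -0.1, -155.8]
contact_force: [0.4, 0.0, -1.9]
opening: 0.126
grasp_force: 69.2
shift cm [ 0.1  -0.03  0.65] n 0.1 turn [ 0.01 -0.08  0.  ] t 13.675 pos [0.5764 0.1235 0.1295] rot [ 1.7999e+02 -8.0000e-02 -1.5580e+02] F [ 0.4  0.  -1.9] op 0.126 g 69.2
```

```bash

python3 -m crank '[0.06,0,0.3,0,0,0, 0,0,0.3,0,0,0, 0,0,0.3,0,0,0, 0,0,0.3,0,0,0, 0,0,0,0,0,0]'
python3 -m crank '[0,0,0,0,0,0, 0,0,0,0,0,0]'
```

```text
clock: 14.3
position: [0.5759, 0.1231, 0.1177]
tool_rot: [-180.0, -0.1, -155.8]
contact_force: [-0.4, -0.3, -1.2]
opening: 0.128
grasp_force: 69.3
clock: 14.55
position: [0.576, 0.1231, 0.1181]
tool_rot: [180.0, -0.1, -155.8]
contact_force: [-1.3, -1.2, -2.6]
opening: 0.127
grasp_force: 69.2
```

```bash

python3 -m crank '[0,0,0.3,0,0,0, 0,0,0.3,0,0,0, 0,0,0.3,0,0,0, 0,0,0.2,0,0,0, 0,0,0,0,0,0]' - 100
python3 -m crank '[0,0,0.2,0,0,0, 0,0,0.2,0,0,0, 0,0,0,0,0,0, 0,0,0,0,0,0]'
```

```text
clock: 15.18
position: [0.5794, 0.1243, 0.1107]
tool_rot: [-180.0, 0.3, -155.8]
contact_force: [-0.8, -0.1, 11.2]
opening: 0.123
grasp_force: 101.8
clock: 15.68
position: [0.5818, 0.1252, 0.1086]
tool_rot: [-180.0, 0.7, -155.8]
contact_force: [0.2, 0.2, 14.7]
opening: 0.125
grasp_force: 102.4
```

The TCP has drifted about +5 mm in x under load. I'll look before pressing further.

```bash

python3 -c "
from h import *
b=r.capture('scene');cv2.imwrite('pics/c6.png',cv2.resize(b[190:320,330:460],(590,590),interpolation=cv2.INTER_CUBIC)[:,:,::-1])
go([.5758,.1230,.1086],-155.8)"
```

```text
shift cm [ 0.64  0.05 -0.01] n 0.1 turn [-0.04  0.66  0.03] t 15.725 pos [0.5819 0.1252 0.1086] rot [-179.96    0.66 -155.77] F [ 0.1  1.  14.3] op 0.121 g 102.4
```

View pics/c6.png

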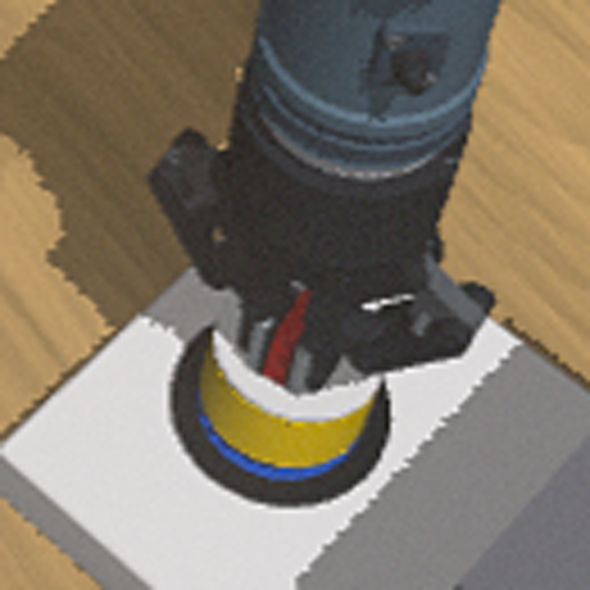

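The scene crop shows the spool on the seat with a blue sliver still visible at crop (290,470), so it isn't home yet. I'll bring the TCP back over the axis, then press.

```bash

python3 -m crank '[0.2,0.02,0,0,0,0, 0.2,0.02,0,0,0.6,0, 0.2,0,0,0,0,0, 0,0,0,0,0,0]'
python3 -m crank '[0,0,0.2,0,0,0, 0.1,0,0.2,0,0,0, 0,0,0,0,0,0, 0,0,0,0,0,0]'
```

```text
clock: 16.23
position: [0.581, 0.125, 0.1093]
tool_rot: [-179.8, 0.8, -155.7]
contact_force: [8.2, 2.9, 7.8]
opening: 0.118
grasp_force: 102.0
clock: 16.73
position: [0.5814, 0.1251, 0.1085]
tool_rot: [-179.9, 0.9, -155.7]
contact_force: [5.3, 2.3, 20.6]
opening: 0.118
grasp_force: 103.4
```

```bash
cat >> h.py <<'E'
T_=np.linalg.inv(C['scene']['T'])
def proj(P):
    q=((T_[:3,:3]@np.array(P).T).T+T_[:3,3])*[1,-1,-1]
    return cv2.projectPoints(q,np.zeros(3),np.zeros(3),C['scene']['camera_matrix'],C['scene']['dist'])[0][:,0]
def check(x,y,zs=(.047,.052,.057)):
    b=r.capture('scene');m=cv2.inRange(cv2.cvtColor(b,cv2.COLOR_RGB2HSV),(20,130,50),(34,255,255))[240:310,365:425]
    cols=range(8,52,5);t=np.linspace(0,2*np.pi,720)
    ys,xs=np.nonzero(m);print('yellow x',xs.min()+365,xs.max()+365)
    for k in cols:
        y_=np.nonzero(m[:,k])[0]
        if len(y_)==0: continue
        out=[]
        for z in zs:
            for dz in(0,.036):
                Q=proj(np.c_[x+.034*np.cos(t),y+.034*np.sin(t),0*t+z+dz]);s=Q[abs(Q[:,0]-k-365)<.5];out.append(round(s[:,1].max(),1) if len(s) else None)
        print(k+365,'bot',y_.max()+240.5,'top',y_.min()+239.5,'exp bot,top',out)
E
python3 -c "
from h import *
check(.5755,.1230)
print(r.get_obs()['joint_efforts'].round(1),r.get_obs()['moment'].round(2))"
```

```text
yellow x 374 412
378 bot 284.5 top 271.5 exp bot,top [np.float64(290.1), np.float64(278.7), np.float64(288.7), np.float64(276.9), np.float64(287.1), np.float64(275.2)]
383 bot 288.5 top 276.5 exp bot,top [np.float64(293.5), np.float64(283.0), np.float64(292.1), np.float64(281.4), np.float64(290.6), np.float64(279.9)]
388 bot 291.5 top 280.5 exp bot,top [np.float64(295.2), np.float64(285.3), np.float64(293.9), np.float64(283.8), np.float64(292.5), np.float64(282.4)]
393 bot 292.5 top 282.5 exp bot,top [np.float64(295.6), np.float64(286.3), np.float64(294.4), np.float64(284.9), np.float64(293.1), np.float64(283.6)]
398 bot 292.5 top 282.5 exp bot,top [np.float64(295.0), np.float64(286.3), np.float64(293.8), np.float64(285.0), np.float64(292.7), np.float64(283.7)]
403 bot 290.5 top 282.5 exp bot,top [np.float64(292.9), np.float64(285.1), np.float64(291.9), np.float64(283.9), np.float64(290.9), np.float64(282.7)]
408 bot 285.5 top 280.5 exp bot,top [np.float64(287.9), np.float64(282.2), np.float64(287.2), np.float64(281.2), np.float64(286.6), np.float64(280.2)]
[  0.8 -27.5   3.8  -9.4   0.4   1.1   0. ] [ 0.29 -0.49 -0.  ]
```

The arm's compliance under vertical load shifts the tool and seems to be tilting and jamming the spool. I'll unload, let the spool level itself on the seat, then regrip centred.

```bash

python3 -m crank '[-0.3,0,-0.5,0,0,0, -0.3,0,-0.5,0,-0.6,0, 0,0,-0.5,0,0,0, 0,0,0,0,0,0]' - 40
python3 -m crank '[0,0,0,0,0,0, 0,0,0,0,0,0, 0,0,0,0,0,0]' -0.45
python3 -c "
from h import *
go([.5757,.1230,.113],-155.8)
check(.5755,.1230)"
```

```text
clock: 17.27
position: [0.5803, 0.1247, 0.1172]
tool_rot: [-179.9, 0.7, -155.8]
contact_force: [6.2, 0.9, 4.6]
opening: 0.118
grasp_force: 101.7
clock: 17.65
position: [0.5736, 0.123, 0.1129]
tool_rot: [180.0, -0.2, -155.8]
contact_force: [-0.7, -0.3, 0.2]
opening: 0.27
grasp_force: 0.0
shift cm [-0.19 -0.08 -0.01] n 0.0 turn [ 0.04 -0.21 -0.  ] t 17.65 pos [0.5736 0.123  0.1129] rot [ 179.96   -0.21 -155.8 ] F [-0.7 -0.3  0.2] op 0.27 g 0.0
yellow x 375 411
378 bot 284.5 top 274.5 exp bot,top [np.float64(290.1), np.float64(278.7), np.float64(288.7), np.float64(276.9), np.float64(287.1), np.float64(275.2)]
383 bot 288.5 top 280.5 exp bot,top [np.float64(293.5), np.float64(283.0), np.float64(292.1), np.float64(281.4), np.float64(290.6), np.float64(279.9)]
388 bot 291.5 top 282.5 exp bot,top [np.float64(295.2), np.float64(285.3), np.float64(293.9), np.float64(283.8), np.float64(292.5), np.float64(282.4)]
393 bot 291.5 top 284.5 exp bot,top [np.float64(295.6), np.float64(286.3), np.float64(294.4), np.float64(284.9), np.float64(293.1), np.float64(283.6)]
398 bot 291.5 top 284.5 exp bot,top [np.float64(295.0), np.float64(286.3), np.float64(293.8), np.float64(285.0), np.float64(292.7), np.float64(283.7)]
403 bot 289.5 top 283.5 exp bot,top [np.float64(292.9), np.float64(285.1), np.float64(291.9), np.float64(283.9), np.float64(290.9), np.float64(282.7)]
408 bot 285.5 top 280.5 exp bot,top [np.float64(287.9), np.float64(282.2), np.float64(287.2), np.float64(281.2), np.float64(286.6), np.float64(280.2)]
```

The spool is now level on the seat at about z 0.055 and on axis. I'll regrip low and press with an x feed-forward.

```bash

python3 -m crank '[-0.19,-0.06,0.1,0,0,0, 0,0,0,0,0,0, 0,0,0,0,0,0]'
python3 -m crank '[0,0,0,0,0,0, 0,0,0,0,0,0]' -1 60
python3 -m crank '[0.1,0,0.2,0,0,0, 0.1,0,0.2,0,0,0, 0,0,0,0,0,0]'
python3 -c "
from h import *
go([.5757,.1230,.105],-155.8)"
```

```text
clock: 18.08
position: [0.5773, 0.1235, 0.1132]
tool_rot: [-180.0, -0.0, -155.8]
contact_force: [-0.2, -0.5, 0.3]
opening: 0.274
grasp_force: 0.0
clock: 18.32
position: [0.5774, 0.1235, 0.1134]
tool_rot: [180.0, 0.0, -155.8]
contact_force: [0.1, 0.4, 1.8]
opening: 0.132
grasp_force: 59.9
clock: 18.7
position: [0.5771, 0.1234, 0.1102]
tool_rot: [-180.0, 0.2, -155.8]
contact_force: [1.7, 1.6, 4.3]
opening: 0.129
grasp_force: 60.4
shift cm [0.15 0.02 0.52] n 0.1 turn [-0.02  0.22  0.01] t 18.7 pos [0.5771 0.1234 0.1102] rot [-179.98    0.22 -155.79] F [1.7 1.6 4.3] op 0.129 g 60.4
```

```bash

python3 -m crank '[0.1,0,0.2,0,0,0, 0.1,0,0.2,0,0,0, 0,0,0,0,0,0]'
python3 -m crank '[0.1,0,0.2,0,0,0, 0.1,0,0.2,0,0,0, 0,0,0,0,0,0]'
```

```text
clock: 19.08
position: [0.5762, 0.123, 0.1066]
tool_rot: [-180.0, 0.3, -155.8]
contact_force: [4.0, 2.0, 4.8]
opening: 0.13
grasp_force: 60.5
clock: 19.45
position: [0.5762, 0.1229, 0.1053]
tool_rot: [-180.0, 0.5, -155.8]
contact_force: [1.7, 2.2, 15.7]
opening: 0.132
grasp_force: 62.0
```

The TCP has gone down 8.1 mm since regripping and the force rose sharply to 15.7 N, so this looks like the bottom stop. I'll verify with the camera.

```bash

python3 -m crank '[0,0,0.1,0,0,0, 0,0,0,0,0,0, 0,0,0,0,0,0, 0,0,0,0,0,0]'
python3 -c "
from h import *
check(.5755,.1230)
b=r.capture('scene');cv2.imwrite('pics/c7.png',cv2.resize(b[180:390,310:520],(590,590),interpolation=cv2.INTER_CUBIC)[:,:,::-1])"
```

```text
clock: 19.95
position: [0.5762, 0.1229, 0.1052]
tool_rot: [180.0, 0.5, -155.8]
contact_force: [0.1, 2.2, 20.6]
opening: 0.129
grasp_force: 62.7
yellow x 375 411
378 bot 285.5 top 276.5 exp bot,top [np.float64(290.1), np.float64(278.7), np.float64(288.7), np.float64(276.9), np.float64(287.1), np.float64(275.2)]
383 bot 290.5 top 281.5 exp bot,top [np.float64(293.5), np.float64(283.0), np.float64(292.1), np.float64(281.4), np.float64(290.6), np.float64(279.9)]
388 bot 292.5 top 284.5 exp bot,top [np.float64(295.2), np.float64(285.3), np.float64(293.9), np.float64(283.8), np.float64(292.5), np.float64(282.4)]
393 bot 293.5 top 285.5 exp bot,top [np.float64(295.6), np.float64(286.3), np.float64(294.4), np.float64(284.9), np.float64(293.1), np.float64(283.6)]
398 bot 293.5 top 285.5 exp bot,top [np.float64(295.0), np.float64(286.3), np.float64(293.8), np.float64(285.0), np.float64(292.7), np.float64(283.7)]
403 bot 291.5 top 284.5 exp bot,top [np.float64(292.9), np.float64(285.1), np.float64(291.9), np.float64(283.9), np.float64(290.9), np.float64(282.7)]
408 bot 286.5 top 282.5 exp bot,top [np.float64(287.9), np.float64(282.2), np.float64(287.2), np.float64(281.2), np.float64(286.6), np.float64(280.2)]
```

View pics/c7.png

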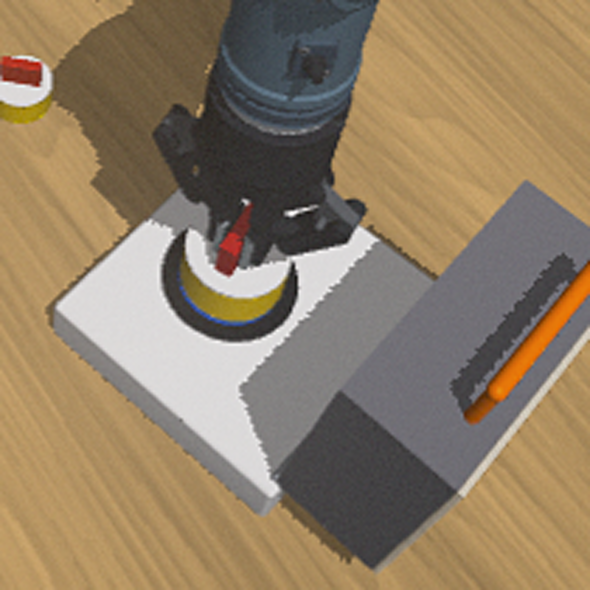

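Contact is stiff at TCP z 0.1052 (0.047 + 0.058, the home height), and pressing to 20.6 N moved it only 0.1 mm. The picture shows the spool level at crop (235,285) and the cover upright, so I'm handing in.

```bash
python3 -c "
from bench import r
print(r.close_job())"
```

```text
the job is handed in; nothing more can be done
None
```

I handed the job in with the cover upright and the medium spool meshed, pressed to the bottom stop at about 20 N and still gripped at about 60 N; the interface gave no verdict back.

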